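# Stand the reagent bottles in their spill trays

### The job

Stand each of the four amber reagent bottles upright in the empty white spill tray that matches its base in shape and size: wide round, slim round, square and oblong. Each must be about in the middle of its tray, flat on the tray's floor and not up on its rim. They are glass: set them down gently, do not tip any over, and leave the dispenser bottle and the beaker where they are.

Things in the scene. Friction and masses are not known exactly. Their poses are not given: they have to be found in the camera images.
- wide_bottle: Loose amber glass reagent bottle, round and wide, the largest, with black screw cap. Base 62 mm in diameter; full width up to 64 mm height; total height 105 mm; cap 36 mm in diameter, 20 mm tall (its top at 105 mm), centred on the bottle's axis. Origin: centre of the underside, z up. Fragile: a 50 mm drop or hard push down breaks it. Weighs about 0.4 kg.
- slim_bottle: Loose amber glass reagent bottle, round and slim, the smallest, with black screw cap. Base 36 mm in diameter; full width up to 46 mm height; total height 80 mm; cap 26 mm in diameter, 20 mm tall (its top at 80 mm), centred on the bottle's axis. Origin: centre of the underside, z up. Fragile: a 50 mm drop or hard push down breaks it. Weighs about 0.1 kg.
- square_bottle: Loose amber glass reagent bottle, square in plan, with black screw cap. Base 48 x 48 mm; full width up to 64 mm height; total height 95 mm; cap 30 mm in diameter, 20 mm tall (its top at 95 mm), centred on the bottle's axis. Origin: centre of the underside, z up. Fragile: a 50 mm drop or hard push down breaks it. x and y axes are square to its sides. Weighs about 0.26 kg.
- oblong_bottle: Loose amber glass reagent bottle, oblong in plan, with black screw cap. Base 66 mm along x, 34 mm along y; full width up to 58 mm height; total height 88 mm; cap 28 mm in diameter, 20 mm tall (its top at 88 mm), centred on the bottle's axis. Origin: centre of the underside, z up. Fragile: a 50 mm drop or hard push down breaks it. Weighs about 0.2 kg.
- wide_tray: Fixed shallow white plastic spill tray, the large round one; outer size (mm) 86 in diameter, inside (mm) 80 in diameter; 12 mm tall, walls 3 mm, floor 3 mm thick. For the wide round bottle. Origin: centre of the underside, on the bench, z up.
- slim_tray: Fixed shallow white plastic spill tray, the small round one; outer size (mm) 60 in diameter, inside (mm) 54 in diameter; 12 mm tall, walls 3 mm, floor 3 mm thick. For the slim round bottle. Origin: centre of the underside, on the bench, z up.
- square_tray: Fixed shallow white plastic spill tray, square; outer size (mm) 72 x 72, inside (mm) 66 x 66; 12 mm tall, walls 3 mm, floor 3 mm thick. For the square bottle. Origin: centre of the underside, on the bench, z up. x and y axes are square to its sides.
- oblong_tray: Fixed shallow white plastic spill tray, oblong; outer size (mm) 90 along x, 58 along y, inside (mm) 84 along x, 52 along y; 12 mm tall, walls 3 mm, floor 3 mm thick. For the oblong bottle. Origin: centre of the underside, on the bench, z up. The oblong bottle goes in only with its long side along the tray's long side, to within about 15 degrees.
- dispenser: Bystander: big amber dispenser bottle with white head and a thin bent spout, 86 mm in diameter, 165 mm tall in all (spout reaching 56 mm from the axis towards its -x), standing loose at the left of the work. Origin: centre of the underside. Not to be disturbed.
- beaker: Bystander: empty clear plastic beaker, 72 mm in diameter, 85 mm tall, standing loose at the right of the work. Origin: centre of the underside. Not to be disturbed.
Not all that is in view belongs to the job. Leave any blue, pink or purple look-alike of the slim_tray alone.

How it is judged:
At the end, for the whole second after the job is handed in: Each bottle stands in its own tray: its axis within 13 mm of the tray's centre, its underside on the tray floor (1 to 6 mm above the tray's underside), leaning less than about 3 degrees, released and at rest (horizontal distance between wide_bottle and wide_tray below 0.013 m and z of wide_bottle in the frame of wide_tray between 0.001 and 0.006 m and angle between each of wide_bottle, slim_bottle, square_bottle, oblong_bottle's own z axis and vertical below 0.06 rad and linear speed of each of wide_bottle, slim_bottle, square_bottle, oblong_bottle below 0.02 m/s and contact force between each of wide_bottle, slim_bottle, square_bottle, oblong_bottle and the fingers below 0.1 N and horizontal distance between slim_bottle and slim_tray below 0.013 m and z of slim_bottle in the frame of slim_tray between 0.001 and 0.006 m and horizontal distance between square_bottle and square_tray below 0.013 m and z of square_bottle in the frame of square_tray between 0.001 and 0.006 m and horizontal distance between oblong_bottle and oblong_tray below 0.013 m and z of oblong_bottle in the frame of oblong_tray between 0.001 and 0.006 m); the robot touches nothing.
It fails at once if a bottle is dropped or rammed into its tray (contact force over 80 N) (contact force between wide_bottle and wide_tray above 80 N or contact force between slim_bottle and slim_tray above 80 N or contact force between square_bottle and square_tray above 80 N or contact force between oblong_bottle and oblong_tray above 80 N).
It fails at once if a bottle is tipped or knocked over (leans more than about 35 degrees) (angle between any of wide_bottle, slim_bottle, square_bottle, oblong_bottle's own z axis and vertical above 0.6 rad).
It fails at once if the dispenser bottle or the beaker is shifted by more than 25 mm or tipped (distance of any of dispenser, beaker from where it was at the start of the episode above 0.025 m or angle between any of dispenser, beaker's own z axis and vertical above 0.3 rad).
It also fails if it takes over 112 s, if anything falls off the work surface, if the arm or the gripper's body presses on something with over 40 N, if the wrist force passes 120 N, or if a joint passes its speed limit or range.

### The arm

A 6-joint arm with a two-finger parallel gripper is mounted at the origin on the work surface. World frame = base frame: x ahead of the robot, y to its left, z up, the work surface at z = 0. Lengths are in m, angles in rad, forces in N, time in s.
With the tool pointing down it reaches from about 0.25 to 0.725 m from the base axis. Payload 4 kg.
Tool frame: the origin (TCP) lies midway between the tips of the shut fingers; the grasp point (between the pads) lies 19 mm behind it; z points along the fingers, y is the line along which they close (so a half turn about z gives the same grasp; the last joint's range is limited). The gripper opens to 85 mm and grips with 20 to 120 N. Pads are 22 mm wide; open, the fingers measure 114 mm over their backs; the gripper's body (76 mm by 85 mm) begins 54 mm behind the grasp point. The pads swing forward as they close: fully open they stand 13 mm farther back than shut.
Start: joints at [1.204, 0.241, 0.005, 1.335, 0, 1.571], TCP at [0.179, 0.467, 0.231] pointing down, gripper open.
Joint ranges: [-2.72, 2.72], [-1.05, 1.87], [-1.09, 1.28], [-1.99, 2.15], [-1.42, 1.44], [-3.14, 3.14]. Speed limits (rad/s): [2.79, 2.79, 3.14, 3.14, 3.14, 3.14].

### API

Orientations are given as a unit quaternion [x, y, z, w].
In Python, from workcell import get_obs, imaging, workorder gives the robot as it stands.
- The arm moves only by the shell command python3 -m jog 'ROWS'. ROWS is a JSON list of rows, 1 to 10 of them, each of 7 numbers: a rotation vector rx, ry, rz in rad, then dx, dy, dz in m, then the finger opening in m; each row is the pose to reach, as a shift and turn from the pose commanded when the command began, along the tool's axes at that moment; what a row does not reach only later rows make up. A row lasts 1/8 s, in which the tool goes at most 0.0625 m and 0.188 rad, less where a joint would pass 70% of its speed; a pose out of reach is approached as far as the arm can. The fingers move at their own pace and stop on an object; the grip force is fixed at half the most. Time passes only in rows, so rows that do not move let the fingers close. It prints the time, the measured TCP pose, the force, the opening and the grip force at its end.
- get_obs(): the state, without advancing time (a new reading comes with each control period).
- imaging.camera(name): name is "scene" or "top" or "wrist"; returns (picture, depth): 420x560x3 uint8, red, green, blue; 420x560 float32, m along the optical axis (not along the pixel's ray), 0 where there is no reading.
- imaging.calibration(name): a dict with "mtx" (3x3 intrinsics, pixels), "k1" (the pictures are not rectified: a ray, as slopes to the right and down, at radius r is drawn at 1 + k1 r^2 times it, then the intrinsics apply), "R" (3x3) and "t" (3): a world point X has camera coordinates R X + t. Camera axes: x right, y down, z forward; pixel columns grow to the right and rows downward; lengths in m; the calibration is good to about 2 mm. A picture is of the moment at which its call begins: read the wrist's pose just before it. calibration takes no time and is no camera call; for the wrist camera it gives the pose at the moment of the call.
- workorder.job_done(): hands the job in; it is judged then, once.
The state is a dict: "clock": time; "joint_pos": joint angles; "joint_vel": joint speeds; "tau": joint torques, N m; "eef_pos": TCP position; "tool_rot": TCP orientation; "ft_force": force on the tool from outside, world axes, zero at the start; "ft_torque": the same for the moment, N m; "grip_width": finger opening in m; "grasp_force": force on a finger pad.
Only numpy, scipy, OpenCV 4.12 (cv2) and the standard library are available. Lean on these libraries where they do the work, as an engineer would, in place of code of your own. Each camera call takes 0.05 s, during which the arm holds its last target. There are 200 camera calls.

## Working session

There is one attempt and no reset: what is moved stays moved. The work goes in short steps, Python scripts to look and compute and a shell command to move; the robot and the scene stay as the last step left them, time stands still between calls to the robot, and variables do not carry over. Pictures are saved under pics/ and viewed, at most 14 in all, crops included, and the job is handed in when it is done.

```bash
mkdir -p pics; ls
python3 - <<'E'
from workcell import get_obs, imaging
import cv2
o=get_obs(); print({k:(o[k]) for k in('clock','joint_pos','eef_pos','tool_rot','ft_force','grip_width')})
for n in('top','scene'):
    p,d=imaging.camera(n); cv2.imwrite(f'pics/{n}0.png',p[:,:,::-1]); c=imaging.calibration(n); print(n,c); 
    import numpy as np; np.save(f'pics/{n}0.npy',d)
E
```

```text
pics
{'clock': 0.0, 'joint_pos': array([ 1.20403057e+00,  2.41450661e-01,  3.72884471e-03,  1.33519317e+00,
       -1.26565280e-05,  1.57078900e+00]), 'eef_pos': array([0.17907754, 0.46615858, 0.2303959 ]), 'tool_rot': array([ 1.82353056e-01,  9.83232547e-01, -1.04271841e-03, -1.86957194e-04]), 'ft_force': array([-0.03271516, -0.06407405, -0.22466537]), 'grip_width': 0.08577226852934945}
top {'mtx': array([[434.52925835,   0.        , 276.0385448 ],
       [  0.        , 434.52925835, 212.26476978],
       [  0.        ,   0.        ,   1.        ]]), 'k1': -0.10485798672117196, 'R': array([[ 5.43664843e-04, -9.99992355e-01,  3.87224462e-03],
       [-9.96349761e-01, -8.72223235e-04, -8.53603692e-02],
       [ 8.53630941e-02, -3.81170257e-03, -9.96342618e-01]]), 't': array([0.00927259, 0.49802509, 1.01657759])}
scene {'mtx': array([[491.11173195,   0.        , 279.74540048],
       [  0.        , 491.11173195, 207.71643253],
       [  0.        ,   0.        ,   1.        ]]), 'k1': 0.008942842985702089, 'R': array([[-0.27963757,  0.95999383, -0.01465183],
       [ 0.76457451,  0.21343151, -0.6081717 ],
       [-0.58071391, -0.18127007, -0.79367028]]), 't': array([ 0.11756589, -0.35283436,  1.48563883])}
```

View pics/top0.png

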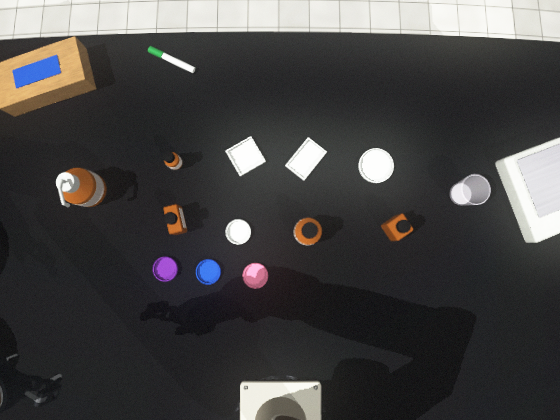

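View pics/scene0.png

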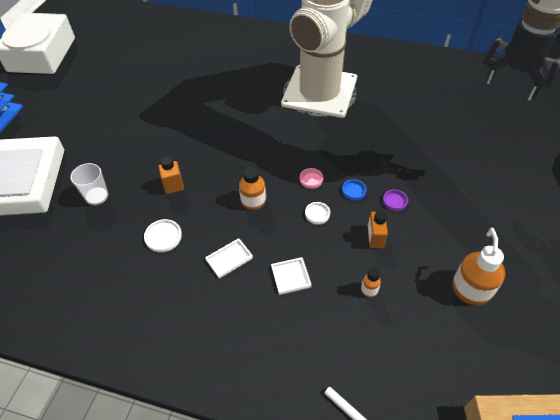

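The top view shows the slim bottle at (173,161), oblong bottle (175,218), wide bottle (307,231) and square bottle (399,228). The trays are slim (238,232), square (246,156), oblong (306,159) and wide (376,165). The scene view shows the same layout from the other side. I'll enlarge both.

```bash
cat > h.py <<'E'
import numpy as np, cv2
from workcell import get_obs, imaging
from scipy.spatial.transform import Rotation as Rn
def ray(c,uv):
    m=c['mtx']; p=np.array([(uv[0]-m[0,2])/m[0,0],(uv[1]-m[1,2])/m[1,1]]); q=p.copy()
    for _ in range(20): q=p/(1+c['k1']*(q@q))
    R=np.array(c['R']); return -R.T@c['t'], R.T@np.r_[q,1]
def at_z(c,uv,z):
    o,d=ray(c,uv); return o+d*(z-o[2])/d[2]
def tri(*obs):
    A=np.zeros((3,3)); b=np.zeros(3); L=[]
    for c,uv in obs:
        o,d=ray(c,uv); d=d/np.linalg.norm(d); P=np.eye(3)-np.outer(d,d); A+=P; b+=P@o; L.append((o,P))
    X=np.linalg.solve(A,b); return X, max(np.linalg.norm(P@(X-o)) for o,P in L)
E
python3 - <<'E'
import cv2
a=cv2.imread('pics/top0.png')[140:255,150:420]; cv2.imwrite('pics/tc.png',cv2.resize(a,(270*290//100,115*290//100),interpolation=cv2.INTER_CUBIC))
a=cv2.imread('pics/scene0.png')[150:310,140:400]; cv2.imwrite('pics/sc.png',cv2.resize(a,(780,480),interpolation=cv2.INTER_CUBIC))
E
```

```text
(no output)
```

View pics/tc.png

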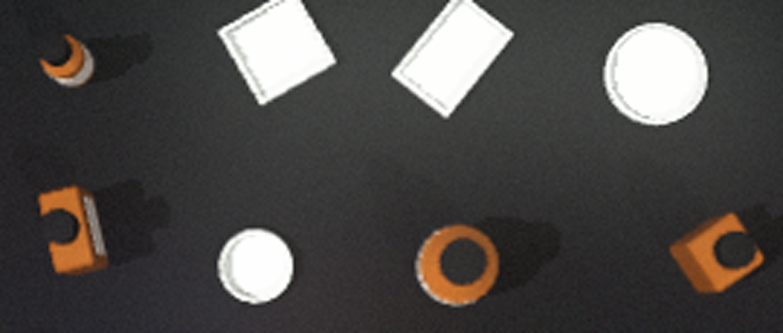

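View pics/sc.png

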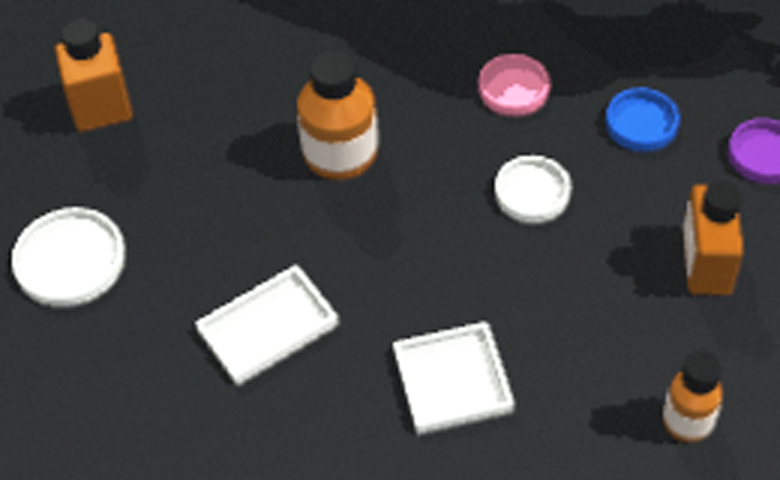

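Cap centres in the full top and scene pictures:

| Bottle | Top | Scene |
|---|---|---|
| slim | (170,157) | (374,271) |
| oblong | (172,218) | (381,214) |
| wide | (310,230) | (251,172) |
| square | (404,226) | (167,161) |

I'll triangulate these, compare with the depth cloud, and segment the trays in both views.

```bash
cat > m.py <<'E'
from h import *
C={n:imaging.calibration(n) for n in('top','scene')}
I={n:cv2.imread(f'pics/{n}0.png') for n in C}
caps=dict(slim=((170.3,156.9),(374,271)),oblong=((171.7,218.3),(380.7,214)),wide=((309.7,230),(251,172)),square=((403.8,226.2),(166.7,161)))
H=dict(slim=.08,oblong=.088,wide=.105,square=.095)
# clouds
P=[]
for n,c in C.items():
    d=np.load(f'pics/{n}0.npy'); v,u=np.nonzero((d>0)); m=c['mtx']
    k=np.array([c['k1'],0,0,0]); x=np.stack([(u-m[0,2])/m[0,0],(v-m[1,2])/m[1,1]],1); q=x.copy()
    for _ in range(10): q=x/(1+c['k1']*(q**2).sum(1))[:,None]
    X=(np.c_[q,np.ones(len(u))]*d[v,u][:,None]-c['t'])@np.array(c['R']); P.append(X)
for n,(a,b) in caps.items():
    X,e=tri((C['top'],a),(C['scene'],b)); print(n,'cap tri',X.round(4),'gap',round(e,4))
    for i in (0,1):
        Q=P[i]; s=Q[(np.hypot(*(Q[:,:2]-X[:2]).T)<.035)&(Q[:,2]>H[n]-.008)&(Q[:,2]<H[n]+.015)]
        if len(s): print('  depth',i,len(s),((s.max(0)+s.min(0))/2).round(4),'zmed',np.median(s[:,2]).round(4))
    Q=np.vstack(P); s=Q[(np.hypot(*(Q[:,:2]-X[:2]).T)<.055)&(Q[:,2]>.012)&(Q[:,2]<H[n]-.035)]
    r=cv2.minAreaRect((s[:,:2]*1000).astype(np.float32)); print('  body rect',np.round(r[0],1),np.round(r[1],1),round(r[2],1))
tr=dict(slim=((238,232),(317,213)),square=((246,156),(291,276)),oblong=((306,159),(229,258)),wide=((376,165),(163,236)))
for n,ab in tr.items():
    cs=[];
    for k,uv in zip(('top','scene'),ab):
        w=(I[k].min(2)>110).astype(np.uint8); _,l,st,ce=cv2.connectedComponentsWithStats(w); i=l[int(uv[1]),int(uv[0])]
        cn=max(cv2.findContours((l==i).astype(np.uint8),0,1)[0],key=len)[:,0]
        W=np.array([at_z(C[k],p,.012)[:2]*1000 for p in cn]); r=cv2.minAreaRect(W.astype(np.float32)); print(n,k,np.round(r[0],1),np.round(r[1],1),round(r[2],1))
        cs.append((C[k],cv2.minAreaRect(cn.astype(np.float32))[0]))
    X,e=tri(*cs); print('  tri',X.round(4),round(e,4))
    Q=P[0]; s=Q[(np.hypot(*(Q[:,:2]-X[:2]).T)<.02)]; print('  floor z',np.median(s[:,2]).round(4))
E
python3 m.py
```

```text
slim cap tri [0.6206 0.2584 0.0743] gap 0.0045
  depth 0 96 [0.6224 0.2587 0.0793] zmed 0.0805
  depth 1 130 [0.6256 0.2618 0.0787] zmed 0.0812
  body rect [624.4 259.6] [40.  35.9] 22.4
oblong cap tri [0.4779 0.2486 0.0842] gap 0.0038
  depth 0 128 [0.4793 0.2485 0.0866] zmed 0.0888
  depth 1 126 [0.4822 0.2513 0.087 ] zmed 0.0883
  body rect [481.3 249.7] [70.8 37. ] 14.5
wide cap tri [ 0.4514 -0.0619  0.1036] gap 0.0021
  depth 0 193 [ 0.4509 -0.0635  0.1037] zmed 0.1057
  depth 1 169 [ 0.4545 -0.0612  0.1039] zmed 0.1058
  body rect [454.5 -61.2] [65.9 61.7] 40.6
square cap tri [ 0.4605 -0.2757  0.0896] gap 0.0017
  depth 0 144 [ 0.4611 -0.2758  0.0935] zmed 0.0959
  depth 1 117 [ 0.4642 -0.2734  0.0941] zmed 0.0952
  body rect [ 463.3 -273.1] [55.  47.9] 32.5
slim top [452.4 102.2] [60.1 60.2] 0.1
slim scene [456.1 106.1] [63.7 61.1] 15.6
  tri [0.4523 0.104  0.0056] 0.0014
  floor z 0.0039
square top [637.6  85.7] [75.7 75.5] 30.2
square scene [640.5  89.7] [79.7 75.1] 30.3
  tri [0.6381 0.0878 0.0059] 0.0019
  floor z 0.0039
oblong top [631.3 -62.3] [61.1 94.1] 51.2
oblong scene [634.3 -58. ] [66.7 93.3] 51.3
  tri [ 0.632  -0.0611  0.0067] 0.0014
  floor z 0.0039
wide top [ 615.6 -234.4] [84.7 87.5] 0.3
wide scene [ 618.3 -230.4] [91.2 88.9] 15.7
  tri [ 0.616  -0.2342  0.006 ] 0.0015
  floor z 0.0041
```

The measurements agree. The caps come out at their stated heights, the trays lie on the bench at z=0, and the base sizes match. The two views differ by 2–4 mm, so I use the averages. Next is a helper that works out the shift to a target in tool axes.

```bash
cat > go.py <<'E'
# usage: go.py x y z yawdeg(closing axis): shift and turn in the tool's axes
import sys; from h import *
x,y,z,a=map(float,sys.argv[1:5]); o=get_obs(); R=Rn.from_quat(o['tool_rot'])
best=None
for k in (0,180):
    a_=np.radians(a+k); Y=np.array([np.cos(a_),np.sin(a_),0]); Z=np.array([0,0,-1.]); T=Rn.from_matrix(np.c_[np.cross(Y,Z),Y,Z])
    rv=(R.inv()*T).as_rotvec()
    if best is None or np.linalg.norm(rv)<np.linalg.norm(best): best=rv
s=R.inv().apply(np.array([x,y,z])-o['eef_pos'])
print('rot',best.round(4),'shift',s.round(4),'rows',round(max(np.linalg.norm(s)/.0625,np.linalg.norm(best)/.188),1),'eef',o['eef_pos'].round(4),'q6',o['joint_pos'][5].round(2),'F',o['ft_force'].round(1),'t',round(o['clock'],2))
E
python3 go.py .481 .250 .15 104.5
```

```text
rot [-1.900e-03 -6.000e-04 -6.198e-01] shift [-0.3594 -0.0934  0.0807] rows 6.1 eef [0.1791 0.4662 0.2305] q6 1.57 F [-0.1  0.4 -0.4] t 0.1
```

```bash
python3 -m jog '[[0,0,-0.18,-0.06,-0.015,0.01,0.085],[0,0,-0.36,-0.12,-0.03,0.02,0.085],[0,0,-0.5,-0.18,-0.045,0.035,0.085],[0,0,-0.62,-0.24,-0.06,0.05,0.085],[0,0,-0.62,-0.3,-0.078,0.065,0.085],[0,0,-0.62,-0.34,-0.088,0.08,0.085],[0,0,-0.62,-0.359,-0.093,0.081,0.085],[0,0,-0.62,-0.359,-0.093,0.081,0.085],[0,0,-0.62,-0.359,-0.093,0.081,0.085]]'; python3 go.py .481 .250 .024 104.5
python3 - <<'E'
from h import *
p,d=imaging.camera('wrist'); cv2.imwrite('pics/w1.png',p[:,:,::-1])
E
```

```text
clock: 1.23
eef_pos: [0.4803, 0.2514, 0.1501]
tool_rot: [-0.126, 0.992, 0.0, -0.001]
ft_force: [0.3, -0.2, -0.1]
grip_width: 0.0849
grasp_force: 0.0
rot [ 0.0002 -0.001   0.0005] shift [-0.0004 -0.0016  0.1261] rows 2.0 eef [0.4803 0.2514 0.1501] q6 0.23 F [ 0.3 -0.2 -0.1] t 1.23
```

View pics/w1.png

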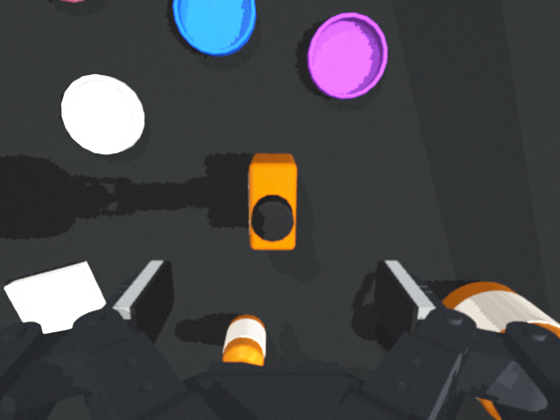

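The wrist view shows the oblong bottle with its sides parallel to the pads and its cap at (273,218). It sits between the fingers at (150,290) and (400,290). I'll check the position from this view and triangulate it with the top camera.

Run:
```python
from h import *
c=imaging.calibration('wrist'); print(at_z(c,(273,218),.088).round(4)); t=imaging.calibration('top'); print(tri((c,(273,218)),(t,(171.7,218.3))))
for n,uv in dict(slimtray=(103,114)).items(): print(n,at_z(c,uv,.012).round(4))
```

```text
[0.4772 0.2516 0.088 ]
(array([0.48136915, 0.25078544, 0.06929418]), np.float64(0.0027554286651788307))
slimtray [0.4515 0.1066 0.012 ]
```

The wrist and top views agree within 3 mm. Descending to grasp.

```bash
python3 -m jog '[[0,0,0,0,-0.001,0.05,0.085],[0,0,0,0,-0.001,0.095,0.085],[0,0,0,0,-0.001,0.12,0.085],[0,0,0,0,-0.001,0.126,0.085],[0,0,0,0,-0.001,0.126,0.085],[0,0,0,0,-0.001,0.126,0],[0,0,0,0,-0.001,0.126,0],[0,0,0,0,-0.001,0.126,0],[0,0,0,0,-0.001,0.126,0],[0,0,0,0,-0.001,0.126,0]]'; python3 -m jog '[[0,0,0,0,0,0,0],[0,0,0,0,0,0,0],[0,0,0,0,0,0,0],[0,0,0,0,0,-0.03,0],[0,0,0,0,0,-0.08,0],[0,0,0,0,0,-0.12,0],[0,0,0,0,0,-0.13,0],[0,0,0,0,0,-0.13,0]]'; python3 go.py .633 -.060 .154 51.2
```

```text
clock: 2.52
eef_pos: [0.482, 0.2507, 0.0253]
tool_rot: [-0.126, 0.992, 0.0, 0.001]
ft_force: [-1.3, 1.0, 5.7]
grip_width: 0.0333
grasp_force: 60.6
clock: 3.52
eef_pos: [0.4811, 0.25, 0.1538]
tool_rot: [-0.126, 0.992, -0.0, -0.0]
ft_force: [-0.4, -0.3, -2.1]
grip_width: 0.0329
grasp_force: 60.0
rot [-4.000e-04 -3.000e-04  9.303e-01] shift [-6.940e-02 -3.382e-01 -2.000e-04] rows 5.5 eef [0.4811 0.25   0.1538] q6 0.23 F [-0.4 -0.3 -2.1] t 3.52
```

```bash
python3 -m jog '[[0,0,0.15,-0.008,-0.04,0,0],[0,0,0.3,-0.018,-0.09,0,0],[0,0,0.45,-0.03,-0.145,0,0],[0,0,0.6,-0.041,-0.2,0,0],[0,0,0.75,-0.052,-0.255,0,0],[0,0,0.88,-0.062,-0.305,0,0],[0,0,0.93,-0.068,-0.332,0,0],[0,0,0.93,-0.0694,-0.338,0,0],[0,0,0.93,-0.0694,-0.338,0,0],[0,0,0.93,-0.0694,-0.338,0,0]]'; python3 go.py .633 -.060 .028 51.2
python3 - <<'E'
from h import *
p,d=imaging.camera('wrist'); cv2.imwrite('pics/w2.png',p[:,:,::-1])
E
```

```text
clock: 4.78
eef_pos: [0.6323, -0.0583, 0.1534]
tool_rot: [0.331, 0.944, -0.0, -0.001]
ft_force: [-0.7, 0.3, -2.0]
grip_width: 0.0334
grasp_force: 60.2
rot [-0.0008 -0.0019  0.0022] shift [-0.0018 -0.0008  0.1254] rows 2.0 eef [ 0.6323 -0.0583  0.1534] q6 0.58 F [-0.7  0.3 -2. ] t 4.78
```

View pics/w2.png

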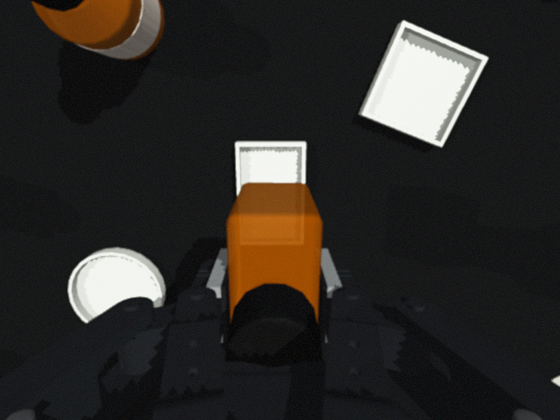

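The wrist view shows the held bottle (columns 228–321) aligned with the oblong tray behind it. The tray's far rim corners are at (236,142) and (306,142). I'll check the lateral and long-axis offset from those corners.

Run:
```python
from h import *
c=imaging.calibration('wrist'); a=at_z(c,(236,142),.012);b=at_z(c,(306,142),.012); print(a.round(4),b.round(4),np.linalg.norm(a-b))
u=(a-b)/np.linalg.norm(a-b); m=(a+b)/2; n=np.array([-u[1],u[0],0]); 
for s in(1,-1): print((m+s*.0445*n).round(4))
# front top edge of the bottle's full-width shoulder/ far side position check
o=get_obs(); print(o['eef_pos'])
```

```text
[ 0.5798 -0.0542  0.012 ] [ 0.6155 -0.0095  0.012 ] 0.05728459676435129
[ 0.6324 -0.0596  0.012 ]
[ 0.5629 -0.0041  0.012 ]
[ 0.6325478  -0.05827458  0.15388436]
```

```bash
python3 -m jog '[[0,0,0,-0.001,-0.001,0.05,0],[0,0,0,-0.001,-0.001,0.09,0],[0,0,0,-0.001,-0.001,0.108,0],[0,0,0,-0.001,-0.001,0.114,0],[0,0,0,-0.001,-0.001,0.118,0],[0,0,0,-0.001,-0.001,0.121,0],[0,0,0,-0.001,-0.001,0.123,0],[0,0,0,-0.001,-0.001,0.1245,0],[0,0,0,-0.001,-0.001,0.1255,0]]'; python3 go.py .6325 -.060 .028 51.2
```

```text
clock: 5.95
eef_pos: [0.6334, -0.0611, 0.0289]
tool_rot: [0.332, 0.943, 0.0, 0.0]
ft_force: [0.5, 0.2, -1.4]
grip_width: 0.0331
grasp_force: 60.2
rot [0.0002 0.0002 0.0003] shift [0.0014 0.0003 0.0009] rows 0.0 eef [ 0.6334 -0.0611  0.0289] q6 0.58 F [ 0.5  0.2 -1.4] t 5.95
```

```bash
python3 -m jog '[[0,0,0,0,0,0.0005,0],[0,0,0,0,0,0.001,0],[0,0,0,0,0,0.001,0]]'; python3 -m jog '[[0,0,0,0,0,0.0005,0],[0,0,0,0,0,0.001,0],[0,0,0,0,0,0.001,0]]'
```

```text
clock: 6.32
eef_pos: [0.6334, -0.0611, 0.0283]
tool_rot: [0.332, 0.943, -0.0, 0.0]
ft_force: [-1.0, 0.1, 2.9]
grip_width: 0.0332
grasp_force: 60.8
clock: 6.7
eef_pos: [0.6334, -0.0611, 0.0283]
tool_rot: [0.332, 0.943, -0.0, 0.0]
ft_force: [-3.0, 1.6, 8.2]
grip_width: 0.0332
grasp_force: 61.6
```

Contact is gentle (8 N). Releasing and lifting, then on to the slim bottle.

```bash
python3 -m jog '[[0,0,0,0,0,0,0.085],[0,0,0,0,0,0,0.085],[0,0,0,0,0,0,0.085],[0,0,0,0,0,-0.002,0.085],[0,0,0,0,0,-0.04,0.085],[0,0,0,0,0,-0.09,0.085],[0,0,0,0,0,-0.13,0.085],[0,0,0,0,0,-0.13,0.085]]'; python3 go.py .6235 .26 .14 70
```

```text
clock: 7.7
eef_pos: [0.6362, -0.0613, 0.1618]
tool_rot: [0.332, 0.943, 0.001, 0.005]
ft_force: [-0.2, 0.5, -0.5]
grip_width: 0.085
grasp_force: 0.0
rot [ 0.0038  0.0086 -0.3277] shift [0.2113 0.2424 0.0214] rows 5.2 eef [ 0.6362 -0.0613  0.1618] q6 0.58 F [-0.2  0.5 -0.5] t 7.7
```

```bash
python3 -m jog '[[0,0,-0.08,0.035,0.04,0,0.085],[0,0,-0.16,0.075,0.086,0,0.085],[0,0,-0.24,0.115,0.132,0,0.085],[0,0,-0.32,0.155,0.178,0.01,0.085],[0,0,-0.328,0.19,0.218,0.018,0.085],[0,0,-0.328,0.208,0.239,0.021,0.085],[0,0,-0.328,0.2113,0.2424,0.0214,0.085],[0,0,-0.328,0.2113,0.2424,0.0214,0.085]]'; python3 go.py .6235 .26 .018 70
python3 - <<'E'
from h import *
p,d=imaging.camera('wrist'); cv2.imwrite('pics/w3.png',p[:,:,::-1])
p,d=imaging.camera('scene'); cv2.imwrite('pics/scene1.png',p[:,:,::-1])
E
```

```text
clock: 8.7
eef_pos: [0.6201, 0.2596, 0.1346]
tool_rot: [0.174, 0.985, -0.001, -0.001]
ft_force: [0.0, 0.6, -0.8]
grip_width: 0.0852
grasp_force: 0.0
rot [-0.0015 -0.0008  0.0002] shift [-0.0032  0.0017  0.1166] rows 1.9 eef [0.6201 0.2596 0.1346] q6 0.75 F [ 0.   0.6 -0.8] t 8.7
```

View pics/w3.png

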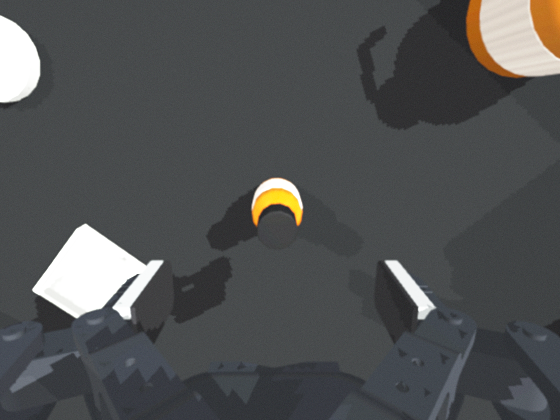

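View pics/scene1.png

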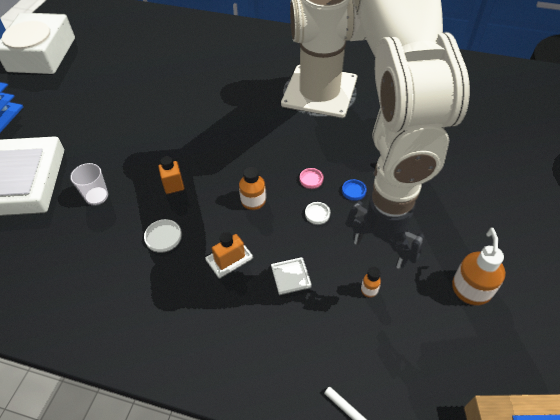

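The scene view shows the oblong bottle standing in its tray at (229,252). The wrist view shows the slim bottle centred between the fingers, cap at (277,228). I'll check its position from there.

```bash
python3 - <<'E'
from h import *
c=imaging.calibration('wrist'); print(at_z(c,(277,228),.08).round(4)); print(tri((c,(277,228)),(imaging.calibration('top'),(170.3,156.9))))
E
python3 go.py .623 .26 .018 70
```

```text
[0.6223 0.2614 0.08  ]
(array([0.62698937, 0.25846097, 0.05916611]), np.float64(0.0022980603543687806))
rot [-0.0006 -0.0001 -0.0016] shift [-0.0018  0.0021  0.1173] rows 1.9 eef [0.6207 0.2587 0.1353] q6 0.75 F [1.  0.4 0.2] t 8.8
```

```bash
python3 -m jog '[[0,0,0,-0.002,0.002,0.05,0.085],[0,0,0,-0.002,0.002,0.09,0.085],[0,0,0,-0.002,0.002,0.112,0.085],[0,0,0,-0.002,0.002,0.117,0.085],[0,0,0,-0.002,0.002,0.117,0.085],[0,0,0,-0.002,0.002,0.117,0.03],[0,0,0,-0.002,0.002,0.117,0.02],[0,0,0,-0.002,0.002,0.117,0],[0,0,0,-0.002,0.002,0.117,0],[0,0,0,-0.002,0.002,0.117,0]]'; python3 -m jog '[[0,0,0,0,0,0,0],[0,0,0,0,0,0,0],[0,0,0,0,0,0,0],[0,0,0,0,0,-0.03,0],[0,0,0,0,0,-0.08,0],[0,0,0,0,0,-0.12,0],[0,0,0,0,0,-0.13,0],[0,0,0,0,0,-0.13,0]]'; python3 go.py .454 .1045 .15 65
```

```text
clock: 10.05
eef_pos: [0.6238, 0.2618, 0.0197]
tool_rot: [0.173, 0.985, 0.001, 0.001]
ft_force: [0.1, -1.0, 5.8]
grip_width: 0.034
grasp_force: 60.3
clock: 11.05
eef_pos: [0.6228, 0.2615, 0.1479]
tool_rot: [0.173, 0.985, -0.0, -0.0]
ft_force: [-0.7, -0.4, -1.8]
grip_width: 0.0342
grasp_force: 59.9
rot [-0.0002 -0.0003  0.0876] shift [ 0.105  -0.2052 -0.002 ] rows 3.7 eef [0.6228 0.2615 0.1479] q6 0.75 F [-0.7 -0.4 -1.8] t 11.05
```

```bash
python3 -m jog '[[0,0,0.03,0.018,-0.035,0,0],[0,0,0.06,0.041,-0.08,0,0],[0,0,0.088,0.066,-0.13,0,0],[0,0,0.088,0.089,-0.175,0,0],[0,0,0.088,0.101,-0.198,0,0],[0,0,0.088,0.105,-0.205,0,0],[0,0,0.088,0.105,-0.205,0,0],[0,0,0.088,0.105,-0.205,0,0]]'; python3 go.py .454 .1045 .0235 65
```

```text
clock: 12.05
eef_pos: [0.4551, 0.1054, 0.148]
tool_rot: [0.216, 0.976, 0.0, -0.0]
ft_force: [0.2, -0.4, -0.1]
grip_width: 0.0336
grasp_force: 60.0
rot [ 0.0002 -0.0001  0.0002] shift [ 0.0006 -0.0013  0.1245] rows 2.0 eef [0.4551 0.1054 0.148 ] q6 0.66 F [ 0.2 -0.4 -0.1] t 12.05
```

```bash
python3 -m jog '[[0,0,0,0.0006,-0.001,0.05,0],[0,0,0,0.0006,-0.001,0.09,0],[0,0,0,0.0006,-0.001,0.108,0],[0,0,0,0.0006,-0.001,0.114,0],[0,0,0,0.0006,-0.001,0.118,0],[0,0,0,0.0006,-0.001,0.121,0],[0,0,0,0.0006,-0.001,0.123,0],[0,0,0,0.0006,-0.001,0.1245,0],[0,0,0,0.0006,-0.001,0.1245,0]]'; python3 -m jog '[[0,0,0,0,0,0.0005,0],[0,0,0,0,0,0.001,0],[0,0,0,0,0,0.001,0]]'
```

```text
clock: 13.18
eef_pos: [0.4534, 0.104, 0.0241]
tool_rot: [0.217, 0.976, 0.0, 0.0]
ft_force: [0.2, 1.0, -1.0]
grip_width: 0.034
grasp_force: 60.0
clock: 13.55
eef_pos: [0.4532, 0.104, 0.0229]
tool_rot: [0.217, 0.976, -0.0, -0.0]
ft_force: [-0.6, -0.9, -1.4]
grip_width: 0.0338
grasp_force: 60.0
```

```bash
python3 -m jog '[[0,0,0,0,0,0.0005,0],[0,0,0,0,0,0.001,0],[0,0,0,0,0,0.001,0]]'; python3 -m jog '[[0,0,0,0,0,0.0005,0],[0,0,0,0,0,0.0008,0],[0,0,0,0,0,0.0008,0]]'
```

```text
clock: 13.92
eef_pos: [0.4534, 0.104, 0.0226]
tool_rot: [0.217, 0.976, 0.0, 0.0]
ft_force: [-1.4, -1.2, 6.0]
grip_width: 0.0343
grasp_force: 60.9
clock: 14.3
eef_pos: [0.4534, 0.104, 0.0226]
tool_rot: [0.217, 0.976, 0.0, 0.0]
ft_force: [-3.7, -1.0, 12.4]
grip_width: 0.034
grasp_force: 61.5
```

```bash
python3 -m jog '[[0,0,0,0,0,0,0.085],[0,0,0,0,0,0,0.085],[0,0,0,0,0,0,0.085],[0,0,0,0,0,-0.002,0.085],[0,0,0,0,0,-0.04,0.085],[0,0,0,0,0,-0.09,0.085],[0,0,0,0,0,-0.14,0.085],[0,0,0,0,0,-0.15,0.085],[0,0,0,0,0,-0.15,0.085]]'; python3 go.py .4525 -.0625 .175 75
```

```text
clock: 15.42
eef_pos: [0.4536, 0.1041, 0.1714]
tool_rot: [0.217, 0.976, 0.0, 0.001]
ft_force: [0.3, 0.4, -0.3]
grip_width: 0.085
grasp_force: 0.0
rot [ 0.0007  0.0011 -0.175 ] shift [-0.0695 -0.1514 -0.0037] rows 2.7 eef [0.4536 0.1041 0.1714] q6 0.66 F [ 0.3  0.4 -0.3] t 15.43
```

```bash
python3 -m jog '[[0,0,-0.06,-0.02,-0.04,-0.004,0.085],[0,0,-0.12,-0.045,-0.095,-0.004,0.085],[0,0,-0.175,-0.063,-0.138,-0.004,0.085],[0,0,-0.175,-0.0695,-0.151,-0.004,0.085],[0,0,-0.175,-0.0695,-0.151,-0.004,0.085],[0,0,-0.175,-0.0695,-0.151,-0.004,0.085]]'; python3 go.py .4525 -.0625 .037 75
python3 - <<'E'
from h import *
p,d=imaging.camera('wrist'); cv2.imwrite('pics/w4.png',p[:,:,::-1])
c=imaging.calibration('wrist'); np.savez('pics/w4.npz',**c)
E
```

```text
clock: 16.18
eef_pos: [0.452, -0.0611, 0.1743]
tool_rot: [0.13, 0.992, 0.0, -0.001]
ft_force: [0.5, 0.4, 1.2]
grip_width: 0.0853
grasp_force: 0.0
rot [ 0.0003 -0.0017  0.0011] shift [-0.0011 -0.0013  0.1373] rows 2.2 eef [ 0.452  -0.0611  0.1743] q6 0.13 F [0.5 0.4 1.2] t 16.18
```

View pics/w4.png

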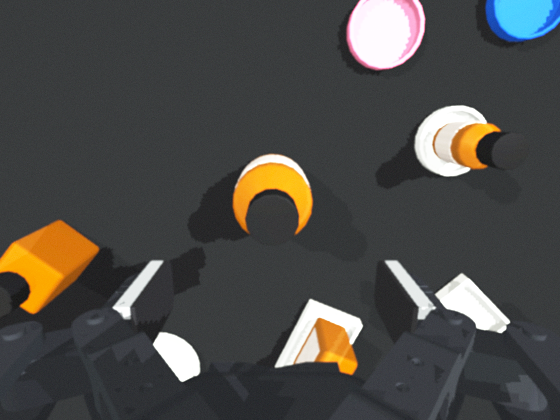

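The wrist view shows the slim bottle upright in its tray at (455,142) and the wide bottle centred between the fingers, cap at (272,217).

```bash
python3 - <<'E'
from h import *
c=np.load('pics/w4.npz'); print(at_z(c,(272,217),.105).round(4)); print(tri((c,(272,217)),(imaging.calibration('top'),(309.7,230))))
E
python3 go.py .4525 -.0625 .037 75
```

```text
[ 0.4504 -0.0604  0.105 ]
(array([ 0.45221332, -0.06257474,  0.09917488]), np.float64(0.0016829642875100413))
rot [ 0.0003 -0.0012  0.0017] shift [-0.0009 -0.0015  0.1376] rows 2.2 eef [ 0.4522 -0.0609  0.1746] q6 0.13 F [ 1.   0.4 -0.1] t 16.23
```

```bash
python3 -m jog '[[0,0,0,0,-0.001,0.05,0.085],[0,0,0,0,-0.001,0.1,0.085],[0,0,0,0,-0.001,0.125,0.085],[0,0,0,0,-0.001,0.134,0.085],[0,0,0,0,-0.001,0.1375,0.085],[0,0,0,0,-0.001,0.1375,0.085],[0,0,0,0,-0.001,0.1375,0.05],[0,0,0,0,-0.001,0.1375,0.04],[0,0,0,0,-0.001,0.1375,0],[0,0,0,0,-0.001,0.1375,0]]'; python3 -m jog '[[0,0,0,0,0,0,0],[0,0,0,0,0,0,0],[0,0,0,0,0,-0.03,0],[0,0,0,0,0,-0.08,0],[0,0,0,0,0,-0.12,0],[0,0,0,0,0,-0.135,0],[0,0,0,0,0,-0.135,0]]'; python3 go.py .617 -.2325 .175 75
```

```text
clock: 17.48
eef_pos: [0.4531, -0.063, 0.0392]
tool_rot: [0.131, 0.991, 0.0, 0.001]
ft_force: [-2.0, 1.3, 6.5]
grip_width: 0.0596
grasp_force: 64.1
clock: 18.35
eef_pos: [0.4529, -0.0633, 0.1739]
tool_rot: [0.131, 0.991, -0.0, 0.002]
ft_force: [-0.1, 0.3, -3.6]
grip_width: 0.0594
grasp_force: 66.9
rot [ 0.0004  0.003  -0.0002] shift [-0.2023 -0.1209 -0.0006] rows 3.8 eef [ 0.4529 -0.0633  0.1739] q6 0.12 F [-0.1  0.3 -3.6] t 18.35
```

```bash
python3 -m jog '[[0,0,0,-0.03,-0.018,0,0],[0,0,0,-0.075,-0.045,0,0],[0,0,0,-0.12,-0.072,0,0],[0,0,0,-0.165,-0.1,0,0],[0,0,0,-0.192,-0.115,0,0],[0,0,0,-0.202,-0.121,0,0],[0,0,0,-0.202,-0.121,0,0],[0,0,0,-0.202,-0.121,0,0]]'; python3 go.py .617 -.2325 .043 75
python3 - <<'E'
from h import *
p,d=imaging.camera('wrist'); cv2.imwrite('pics/w5.png',p[:,:,::-1])
c=imaging.calibration('wrist'); np.savez('pics/w5.npz',**c)
E
```

```text
clock: 19.35
eef_pos: [0.6148, -0.2316, 0.1712]
tool_rot: [0.13, 0.991, 0.0, -0.001]
ft_force: [0.3, -0.1, -3.0]
grip_width: 0.059
grasp_force: 66.8
rot [ 0.0005 -0.003   0.0002] shift [-0.0027 -0.0004  0.1282] rows 2.1 eef [ 0.6148 -0.2316  0.1712] q6 -0.1 F [ 0.3 -0.1 -3. ] t 19.35
```

View pics/w5.png

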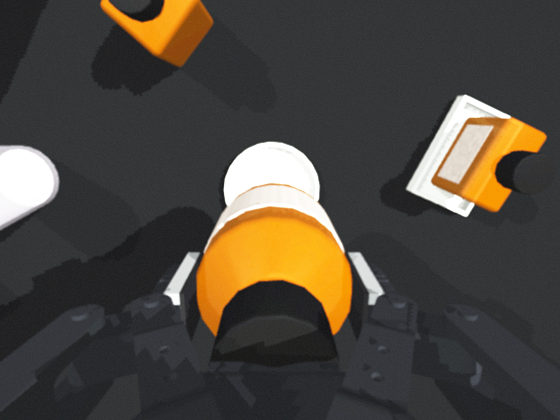

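The wrist view shows the held wide bottle over its tray. The tray rim spans columns 223–320 and its far edge is at (272,141). Checking the tray's centre from the far edge and the sides.

```bash
python3 - <<'E'
from h import *
c=np.load('pics/w5.npz'); f=at_z(c,(272,141),.012); l=at_z(c,(223,184),.012); r=at_z(c,(320,184),.012); print(f.round(4),l.round(4),r.round(4),np.linalg.norm(l-r),(l+r)/2)
# circle of radius .043 tangent at far edge: along camera's direction toward the robot's tool
u=(r-l)/np.linalg.norm(r-l); n=np.array([-u[1],u[0],0]); print(f+.043*n,f-.043*n)
E
python3 go.py .617 -.2325 .043 75
```

```text
[ 0.5737 -0.2208  0.012 ] [ 0.5992 -0.2733  0.012 ] [ 0.6217 -0.1889  0.012 ] 0.08730992705561282 [ 0.61042985 -0.23108781  0.012     ]
[ 0.53214019 -0.20973222  0.012     ] [ 0.61524523 -0.23185806  0.012     ]
rot [ 0.0003 -0.0021  0.0005] shift [-0.0024 -0.0005  0.1288] rows 2.1 eef [ 0.615  -0.2315  0.1718] q6 -0.1 F [ 0.3 -0.5 -3.6] t 19.4
```

```bash
python3 -m jog '[[0,0,0,-0.0015,0,0.05,0],[0,0,0,-0.0015,0,0.09,0],[0,0,0,-0.0015,0,0.11,0],[0,0,0,-0.0015,0,0.117,0],[0,0,0,-0.0015,0,0.122,0],[0,0,0,-0.0015,0,0.125,0],[0,0,0,-0.0015,0,0.127,0],[0,0,0,-0.0015,0,0.1285,0],[0,0,0,-0.0015,0,0.1285,0]]'; python3 -m jog '[[0,0,0,0,0,0.0005,0],[0,0,0,0,0,0.001,0],[0,0,0,0,0,0.001,0]]'
```

```text
clock: 20.52
eef_pos: [0.6174, -0.2328, 0.0442]
tool_rot: [0.131, 0.991, -0.0, 0.0]
ft_force: [0.1, 0.3, -2.8]
grip_width: 0.0591
grasp_force: 66.8
clock: 20.9
eef_pos: [0.6173, -0.2327, 0.043]
tool_rot: [0.131, 0.991, 0.0, -0.0]
ft_force: [-0.6, 0.8, -2.8]
grip_width: 0.0595
grasp_force: 66.8
```

```bash
python3 -m jog '[[0,0,0,0,0,0.0005,0],[0,0,0,0,0,0.001,0],[0,0,0,0,0,0.001,0]]'; python3 -m jog '[[0,0,0,0,0,0.0005,0],[0,0,0,0,0,0.001,0],[0,0,0,0,0,0.001,0]]'
```

```text
clock: 21.28
eef_pos: [0.6174, -0.2327, 0.0424]
tool_rot: [0.131, 0.991, -0.0, 0.0]
ft_force: [-1.3, -0.3, -0.1]
grip_width: 0.0592
grasp_force: 67.1
clock: 21.65
eef_pos: [0.6174, -0.2327, 0.0423]
tool_rot: [0.131, 0.991, -0.0, 0.0]
ft_force: [-3.0, 1.1, 5.3]
grip_width: 0.0594
grasp_force: 67.7
```

```bash
python3 -m jog '[[0,0,0,0,0,0,0.085],[0,0,0,0,0,0,0.085],[0,0,0,0,0,0,0.085],[0,0,0,0,0,-0.002,0.085],[0,0,0,0,0,-0.04,0.085],[0,0,0,0,0,-0.09,0.085],[0,0,0,0,0,-0.14,0.085],[0,0,0,0,0,-0.14,0.085]]'; python3 go.py .4625 -.2745 .165 32.5
```

```text
clock: 22.65
eef_pos: [0.6205, -0.2339, 0.1875]
tool_rot: [0.131, 0.991, -0.001, 0.006]
ft_force: [0.6, -0.3, -0.6]
grip_width: 0.0848
grasp_force: 0.0
rot [0.0032 0.0115 0.7418] shift [ 0.1423 -0.0801  0.0209] rows 3.9 eef [ 0.6205 -0.2339  0.1875] q6 -0.1 F [ 0.6 -0.3 -0.6] t 22.65
```

```bash
python3 -m jog '[[0,0,0.12,0.03,-0.017,0,0.085],[0,0,0.28,0.065,-0.037,0,0.085],[0,0,0.44,0.1,-0.056,0,0.085],[0,0,0.6,0.128,-0.072,0.01,0.085],[0,0,0.72,0.14,-0.08,0.02,0.085],[0,0,0.742,0.142,-0.08,0.02,0.085],[0,0,0.742,0.142,-0.08,0.02,0.085],[0,0,0.742,0.142,-0.08,0.02,0.085]]'; python3 go.py .4625 -.2745 .030 32.5
python3 - <<'E'
from h import *
p,d=imaging.camera('wrist'); cv2.imwrite('pics/w6.png',p[:,:,::-1])
c=imaging.calibration('wrist'); np.savez('pics/w6.npz',**c)
E
```

```text
clock: 23.65
eef_pos: [0.4605, -0.2731, 0.1613]
tool_rot: [0.48, 0.877, 0.0, 0.0]
ft_force: [-0.1, -0.0, 0.1]
grip_width: 0.0849
grasp_force: 0.0
rot [0.0005 0.0008 0.0016] shift [-0.0021  0.0009  0.1313] rows 2.1 eef [ 0.4605 -0.2731  0.1613] q6 0.47 F [-0.1 -0.   0.1] t 23.65
```

View pics/w6.png

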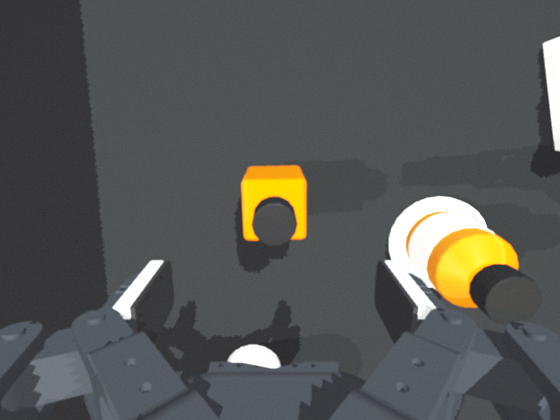

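The wrist view shows the wide bottle upright in its tray at (440,240). The square bottle is square to the pads, cap at (275,221), and there is about 60 mm of room to the wide bottle.

```bash
python3 - <<'E'
from h import *
c=np.load('pics/w6.npz'); print(at_z(c,(275,221),.095).round(4)); print(tri((c,(275,221)),(imaging.calibration('top'),(403.8,226.2))))
E
python3 go.py .4625 -.2745 .030 32.5
```

```text
[ 0.4615 -0.2714  0.095 ]
(array([ 0.45962149, -0.26980492,  0.10791745]), np.float64(0.001967325955474512))
rot [0.0005 0.0007 0.0014] shift [-0.0022  0.0009  0.1313] rows 2.1 eef [ 0.4605 -0.2731  0.1613] q6 0.47 F [ 0.5 -0.6 -0.3] t 23.7
```

```bash
python3 -m jog '[[0,0,0,-0.001,0.001,0.05,0.085],[0,0,0,-0.001,0.001,0.1,0.085],[0,0,0,-0.001,0.001,0.122,0.085],[0,0,0,-0.001,0.001,0.129,0.085],[0,0,0,-0.001,0.001,0.131,0.085],[0,0,0,-0.001,0.001,0.131,0.06],[0,0,0,-0.001,0.001,0.131,0.04],[0,0,0,-0.001,0.001,0.131,0],[0,0,0,-0.001,0.001,0.131,0],[0,0,0,-0.001,0.001,0.131,0]]'; python3 -m jog '[[0,0,0,0,0,0,0],[0,0,0,0,0,0,0],[0,0,0,0,0,-0.03,0],[0,0,0,0,0,-0.08,0],[0,0,0,0,0,-0.12,0],[0,0,0,0,0,-0.14,0],[0,0,0,0,0,-0.14,0]]'; python3 go.py .639 .0875 .17 30.2
```

```text
clock: 24.95
eef_pos: [0.4619, -0.2742, 0.0316]
tool_rot: [0.481, 0.877, -0.0, 0.001]
ft_force: [-1.2, 1.3, 6.5]
grip_width: 0.0471
grasp_force: 62.5
clock: 25.82
eef_pos: [0.4617, -0.274, 0.1715]
tool_rot: [0.481, 0.877, -0.0, 0.002]
ft_force: [0.1, -0.3, -3.3]
grip_width: 0.0472
grasp_force: 62.4
rot [0.0016 0.0028 0.0399] shift [0.2097 0.3437 0.0014] rows 6.4 eef [ 0.4617 -0.274   0.1715] q6 0.47 F [ 0.1 -0.3 -3.3] t 25.82
```

```bash
python3 -m jog '[[0,0,0.01,0.02,0.033,0,0],[0,0,0.02,0.05,0.082,0,0],[0,0,0.03,0.08,0.131,0,0],[0,0,0.04,0.11,0.18,0,0],[0,0,0.04,0.14,0.23,0,0],[0,0,0.04,0.17,0.279,0,0],[0,0,0.04,0.195,0.32,0,0],[0,0,0.04,0.207,0.339,0,0],[0,0,0.04,0.2097,0.3437,0,0],[0,0,0.04,0.2097,0.3437,0,0]]'; python3 -m jog '[[0,0,0,0,0,0,0],[0,0,0,0,0,0,0]]'; python3 go.py .639 .0875 .036 30.2
python3 - <<'E'
from h import *
p,d=imaging.camera('wrist'); cv2.imwrite('pics/w7.png',p[:,:,::-1])
c=imaging.calibration('wrist'); np.savez('pics/w7.npz',**c)
E
```

```text
clock: 27.08
eef_pos: [0.6372, 0.0874, 0.1685]
tool_rot: [0.499, 0.867, -0.001, -0.001]
ft_force: [0.5, -1.0, -3.3]
grip_width: 0.047
grasp_force: 62.6
clock: 27.32
eef_pos: [0.6379, 0.0867, 0.1703]
tool_rot: [0.499, 0.866, -0.0, 0.0]
ft_force: [-0.2, 0.2, -2.8]
grip_width: 0.0471
grasp_force: 62.7
rot [-0.0001  0.0001 -0.0018] shift [0.0002 0.0013 0.1343] rows 2.1 eef [0.6379 0.0867 0.1703] q6 1.18 F [-0.2  0.2 -2.8] t 27.32
```

View pics/w7.png

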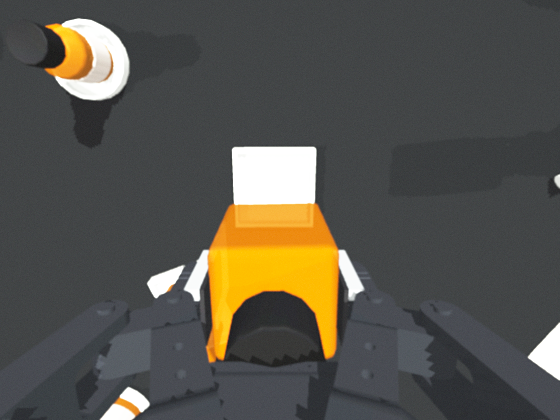

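The wrist view shows the square bottle aligned with the square tray; the tray's far rim corners are at (232,147) and (316,147).

```bash
python3 - <<'E'
from h import *
c=np.load('pics/w7.npz'); a=at_z(c,(232,147),.012);b=at_z(c,(316,147),.012); u=(b-a)/np.linalg.norm(a-b); print(np.linalg.norm(a-b),((a+b)/2-.036*np.array([-u[1],u[0],0])).round(4))
E
python3 -m jog '[[0,0,0,0,0.001,0.05,0],[0,0,0,0,0.001,0.09,0],[0,0,0,0,0.001,0.107,0]]'; python3 go.py .6385 .0875 .036 30.2
```

```text
0.07302915677283828 [0.6381 0.0894 0.012 ]
clock: 27.75
eef_pos: [0.637, 0.0877, 0.0605]
tool_rot: [0.499, 0.867, -0.001, -0.002]
ft_force: [-0.7, 0.2, -2.3]
grip_width: 0.047
grasp_force: 62.5
rot [-0.0044 -0.0018 -0.0008] shift [-0.0009  0.0013  0.0245] rows 0.4 eef [0.637  0.0877 0.0605] q6 1.18 F [-0.7  0.2 -2.3] t 27.75
```

```bash
python3 -m jog '[[0,0,0,0,0.001,0.007,0],[0,0,0,0,0.001,0.014,0],[0,0,0,0,0.001,0.019,0],[0,0,0,0,0.001,0.023,0],[0,0,0,0,0.001,0.025,0],[0,0,0,0,0.001,0.0265,0],[0,0,0,0,0.001,0.0275,0],[0,0,0,0,0.001,0.0275,0]]'; python3 -m jog '[[0,0,0,0,0,0.0005,0],[0,0,0,0,0,0.001,0],[0,0,0,0,0,0.001,0]]'
```

```text
clock: 28.75
eef_pos: [0.6399, 0.089, 0.0356]
tool_rot: [0.499, 0.867, -0.0, -0.0]
ft_force: [-0.4, 0.5, -1.6]
grip_width: 0.0471
grasp_force: 62.5
clock: 29.12
eef_pos: [0.64, 0.089, 0.0347]
tool_rot: [0.499, 0.867, 0.0, 0.0]
ft_force: [-0.3, -0.5, -2.7]
grip_width: 0.0473
grasp_force: 62.8
```

```bash
python3 -m jog '[[0,0,0,0,0,0.0005,0],[0,0,0,0,0,0.001,0],[0,0,0,0,0,0.001,0]]'; python3 -m jog '[[0,0,0,0,0,0.0003,0],[0,0,0,0,0,0.0006,0],[0,0,0,0,0,0.0006,0]]'
```

```text
clock: 29.5
eef_pos: [0.64, 0.089, 0.0347]
tool_rot: [0.499, 0.867, 0.0, 0.0]
ft_force: [-4.4, -0.2, 5.4]
grip_width: 0.047
grasp_force: 63.3
clock: 29.88
eef_pos: [0.6399, 0.0891, 0.0346]
tool_rot: [0.499, 0.867, 0.0, 0.0]
ft_force: [-4.9, 0.7, 8.9]
grip_width: 0.0474
grasp_force: 63.6
```

```bash
python3 -m jog '[[0,0,0,0,0,0,0.085],[0,0,0,0,0,0,0.085],[0,0,0,0,0,0,0.085],[0,0,0,0,0,-0.002,0.085],[0,0,0,0,0,-0.04,0.085],[0,0,0,0,0,-0.09,0.085],[0,0,0,0,0,-0.14,0.085],[0,0,0,0,0,-0.19,0.085],[0,0,0,0,0,-0.22,0.085]]'; python3 -m jog '[[0,0,0,0.025,-0.043,0,0.085],[0,0,0,0.05,-0.085,0,0.085],[0,0,0,0.08,-0.13,0,0.085],[0,0,0,0.1,-0.173,0,0.085],[0,0,0,0.12,-0.21,0,0.085],[0,0,0,0.12,-0.21,0,0.085],[0,0,0,0.12,-0.21,0,0.085]]'
python3 - <<'E'
from h import *
for n in('top','scene'):
    p,d=imaging.camera(n); cv2.imwrite(f'pics/{n}0.png',p[:,:,::-1]) if 0 else cv2.imwrite(f'pics/{n}9.png',p[:,:,::-1]); np.save(f'pics/{n}9.npy',d)
s=cv2.imread('pics/scene9.png')[140:330,120:400]; cv2.imwrite('pics/s9c.png',cv2.resize(s,None,fx=2.8,fy=2.8,interpolation=cv2.INTER_CUBIC))
s=cv2.imread('pics/top9.png')[120:270,40:500]; cv2.imwrite('pics/t9c.png',cv2.resize(s,None,fx=1.7,fy=1.7,interpolation=cv2.INTER_CUBIC))
E
```

```text
clock: 31.0
eef_pos: [0.6408, 0.0891, 0.2567]
tool_rot: [0.499, 0.867, 0.001, 0.002]
ft_force: [-0.1, -0.3, -0.4]
grip_width: 0.0852
grasp_force: 0.0
clock: 31.88
eef_pos: [0.3989, 0.0872, 0.2536]
tool_rot: [0.498, 0.867, 0.001, 0.001]
ft_force: [-0.0, -0.2, -0.5]
grip_width: 0.085
grasp_force: 0.0
```

View pics/s9c.png

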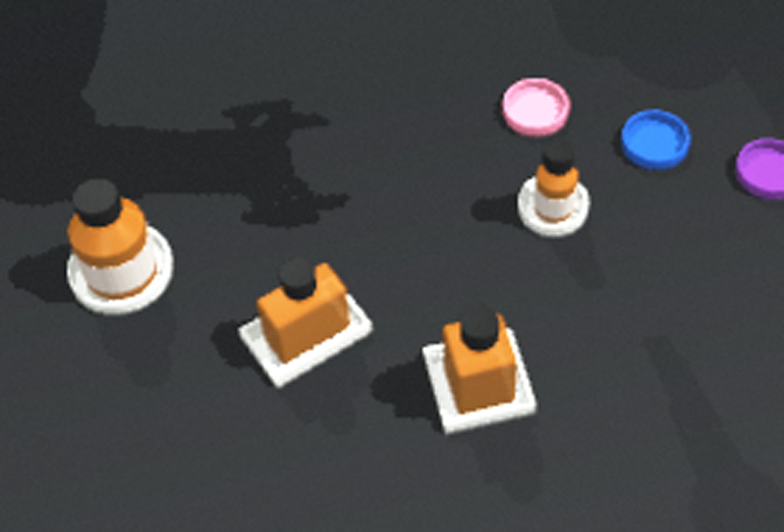

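View pics/t9c.png

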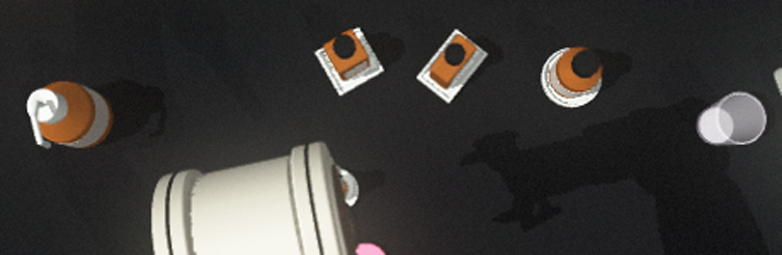

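All four bottles stand upright in their trays, and the dispenser (70,115 in the top crop) and the beaker (735,118) have not moved. As a numeric check I'll compare cap centres with tray centres, both from the scene camera.

Run:
```python
from h import *
c=imaging.calibration('scene'); d=np.load('pics/scene9.npy'); v,u=np.nonzero(d>0); m=c['mtx']
x=np.stack([(u-m[0,2])/m[0,0],(v-m[1,2])/m[1,1]],1); q=x.copy()
for _ in range(10): q=x/(1+c['k1']*(q**2).sum(1))[:,None]
Q=(np.c_[q,np.ones(len(u))]*d[v,u][:,None]-c['t'])@np.array(c['R'])
T=dict(slim=(.456,.1065,.08,.013),oblong=(.635,-.058,.088,.014),wide=(.6185,-.230,.105,.018),square=(.641,.0895,.095,.015))
for n,(a,b,h,r) in T.items():
    s=Q[(np.hypot(Q[:,0]-a,Q[:,1]-b)<.04)&(Q[:,2]>h-.008)&(Q[:,2]<h+.02)]; e=(s.max(0)+s.min(0))/2
    print(n,'cap top z',np.median(s[:,2]).round(4),'expect',h+.003,'offset mm',((e[:2]-[a,b])*1000).round(1))
```

```text
slim cap top z 0.0827 expect 0.083 offset mm [-1.7 -0.8]
oblong cap top z 0.0915 expect 0.091 offset mm [-1.3 -0.1]
wide cap top z 0.1087 expect 0.108 offset mm [ 0.3 -0.4]
square cap top z 0.0988 expect 0.098 offset mm [ 0.4 -0.3]
```

```bash
python3 -c "
from workcell import workorder; print(workorder.job_done())"
```

```text
the job is handed in; nothing more can be done
None
```

The job is handed in: all four bottles stand upright on the floors of their matching trays, within about 2 mm of centre by camera, with the dispenser and beaker untouched; no verdict was returned.

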